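# Nest the enamel cups and fold the hook away

### The job

Put the set of three white enamel cups away: first stand the medium cup inside the large one, then lift the small cup off the swing-out hook and stand it inside the medium one, lowering each cup to the bottom before you let go of it. Finally swing the empty hook arm flat against its board. Leave the nest upright on the table and the other things where they are.

Things in the scene. Friction and masses are not known exactly. Their poses are not given: they have to be found in the camera images.
- large_cup: White enamel cup with blue rim, open at the top, standing on the table: outer diameter 80 mm at the rim (75 at the foot), height 62 mm, wall 3 mm, bottom 4 mm thick, 0.25 kg (mass varies 0.8 to 1.25 times). Origin: centre of the underside; z up.
- medium_cup: White enamel cup with blue rim, open at the top, standing on the table: outer diameter 60 mm at the rim (55 at the foot), height 95 mm, wall 3 mm, bottom 4 mm thick, 0.12 kg (mass varies). Grasp it across the outside just below the rim: nested in the large cup it stands 37 mm above the large cup's rim. Origin: centre of the underside; z up.
- small_cup: White enamel cup, blue rim, hanging on the hook: 46 mm across, 72 high, bottom 4 thick, 0.08 kg (varies). Rigid 5 mm wire bail in its y-z plane: legs at y = +-20.5 mm up to z = 108, sloping to an apex at z = 122. Over the apex a wooden grip block, 18 x 18 mm (along x, y), z = 129.5 to 163.5. The hook arm runs along the cup's x, under the apex. Origin: centre of the cup's underside; z up.
- hook_stand: Fixed wooden stand: base 75 x 130 x 14 mm, upright board 120 mm wide (along its y), 14 thick, top at 230. The board's face at x = -7 mm looks along the stand's -x. Origin: on the table under the board's centre; z up. The hook arm's vertical hinge is at x = -20, y = -45 mm, the arm's axis 205 mm above the table.
- hook_arm (a joint): Hook arm about its vertical hinge: 1.57 rad sticks straight out from the board (stand's -x), 0 is folded flat along the board (stand's +y; end stop). Round steel bar 8 mm thick reaching 81 mm from the hinge, saddle at 60 mm, tip turned up to 12 mm above the axis. Friction 0.05 N m holds it where it is left; push it sideways with a fingertip.
- hook_saddle (a point): Point on the hook arm, 60 mm from its hinge, on the arm's axis height (205 mm above the table), above the saddle where the small cup's bail hangs.
- screw_carton: Small cardboard carton, 61 x 90 x 50 mm, standing at the back right; bystander. Origin under its centre.
- wax_tin: Flat round tin with a green lid, 72 mm across, 28 mm high; bystander. Origin under its centre.
- offcut_maple: Wooden strip 30 x 190 x 25 mm lying near the back edge; bystander. Origin under its centre.
Things that resemble listed ones, but are neither listed nor needed, are in the scene too. Leave any green or yellow look-alike of the medium_cup alone.

How it is judged:
By the outcome, as a careful person would: the job done as asked, in the order asked, and still so for the second after the job is handed in, with the robot touching nothing.
It also fails if it takes over 61 s, if anything falls off the work surface, if the arm or the gripper's body presses on something with over 40 N, if the wrist force passes 120 N, or if a joint passes its speed limit or range.

### The arm

A 6-joint arm with a two-finger parallel gripper is mounted at the origin on the work surface; the furniture and walls round the work are solid. World frame = base frame: x ahead of the robot, y to its left, z up, the work surface at z = 0. Lengths are in mm, angles in rad, forces in N, time in s.
With the tool pointing down it reaches from about 350 to 775 mm from the base axis. Payload 7.3 kg.
Tool frame: the origin (TCP) lies at the very end of the fingers, on their centre line; the grasp point (between the pads) lies 19 mm behind it; z points along the fingers, y is the line along which they close (so a half turn about z gives the same grasp; the last joint's range is limited). The gripper opens to 92 mm and grips with 3 to 60 N. Pads are 19 mm wide; open, the fingers measure 130 mm over their backs; the gripper's body (75 mm by 190 mm) begins 47 mm behind the grasp point.
Start: joints at [1.135, 0.342, 1.524, -0, 1.275, -0.146], TCP at [150.009, 503.132, 226.741] pointing down, gripper open.
Joint ranges: [-2.53, 2.53], [-0.77, 2.02], [0.04, 2.7], [-1, 4.14], [0.28, 2.66], [-3.11, 3.11]. Speed limits (rad/s): [2.57, 2.57, 3.14, 3.14, 3.14, 3.14].

### API

Orientations are given as [roll, pitch, yaw] about the fixed x, y, z axes, in that order (R = Rz(yaw) Ry(pitch) Rx(roll)).
In Python, from plant import get_obs, vision, workorder gives the robot as it stands.
- The arm moves only by the shell command python3 -m pendant 'ROWS' [OPENING]. ROWS is a JSON object of lists of equal length, an entry for each row: "dp": the shift along the tool's x, y, z in m, a list of three; "rotation": the turn, a rotation vector about the tool's x, y, z in rad, a list of three. A call has 1 to 8 rows; each row is the pose to reach, as a shift and turn from the pose commanded when the call began, along the tool's axes at that moment; what a row does not reach only later rows make up. A row lasts 1/8 s, in which the tool goes at most 62.5 mm and 10.7 degrees, less where a joint would pass 70% of its speed; a pose out of reach is approached as far as the arm can. A call with a gripper value outside its range is refused whole. OPENING is the finger opening in m, from 0 to 0.0918, set as the call begins (- or left out, the last holds). The fingers move at their own pace and stop on an object; the grip force is fixed at half the most. Time passes only in rows, so rows that repeat a pose let the fingers close. It gives the time, the measured TCP pose, the force, the opening and the grip force at its end, in the units of the state.
- get_obs(): the state, without advancing time (a new reading comes with each control period).
- vision.capture(name): name is "scene" or "side" or "wrist"; returns a dict with "pixels" (384x512x3 uint8, red, green, blue), "vfov" (degrees; the focal length in pixels is half the picture's height over the tangent of half this angle, whatever the lens; pixels are square), "cx", "cy" (the principal point, pixels), "pose" (4x4, takes a point from camera to world coordinates); the wrist camera has in their place "T_tool_cam" (4x4, takes a point from camera to tool coordinates, whose origin is the TCP and whose axes are the flange's). Camera axes: x right, y up, looking along -z (the intrinsics and any distortion apply to the point x, -y, -z); pixel columns grow to the right and rows downward; lengths in mm; the calibration is good to about 2 mm. A picture is of the moment at which its call begins: read the wrist's pose just before it. There is no depth.
- workorder.close_job(): hands the job in; it is judged then, once.
The state is a dict: "time": time; "joint_positions": joint angles; "dq": joint speeds; "tau": joint torques, N m; "tool_pos": TCP position; "tcp_rot": TCP orientation; "contact_force": force on the tool from outside, world axes, zero at the start; "moment": the same for the moment, N m; "grip_width": finger opening in mm; "finger_force": force on a finger pad.
Only numpy, scipy, OpenCV 4.12 (cv2) and the standard library are available. Lean on these libraries where they do the work, as an engineer would, in place of code of your own. Each camera call takes 0.05 s, during which the arm holds its last target. There are 200 camera calls.

## Working session

There is one attempt and no reset: what is moved stays moved. The work goes in short steps, Python scripts to look and compute and a shell command to move; the robot and the scene stay as the last step left them, time stands still between calls to the robot, and variables do not carry over. Pictures are saved under pics/ and viewed, at most 10 in all, crops included, and the job is handed in when it is done.

```bash
ls; mkdir -p pics
python3 - <<'E'
from plant import get_obs, vision
import cv2,pickle
print(get_obs())
for n in("scene","side"):
    c=vision.capture(n); pickle.dump(c,open(n+'.pkl','wb'))
    cv2.imwrite(f'pics/{n}0.png',c['pixels'][:,:,::-1]); print({k:v for k,v in c.items() if k!='pixels'})
o=get_obs();c=vision.capture("wrist");c['obs']=o;pickle.dump(c,open('wrist.pkl','wb'));print({k:v for k,v in c.items() if k!='pixels'})
E
```

```text
pics
{'time': 0.0, 'joint_positions': array([ 1.13501006e+00,  3.42696570e-01,  1.52502135e+00,  2.76956783e-05,
        1.27540526e+00, -1.45956816e-01]), 'dq': array([ 1.00851874e-03,  3.29521214e-04, -1.06693201e-04, -1.37528612e-03,
       -1.07750088e-05, -1.69680041e-03]), 'tau': array([-5.28955716e-04, -4.31245065e+01, -2.44221389e+01,  7.17392145e-02,
        5.58249000e-02, -9.34702939e-05]), 'tool_pos': array([149.81273588, 502.7427395 , 226.05703167]), 'tcp_rot': array([-3.14008225e+00, -2.48800612e-04,  2.85175494e+00]), 'contact_force': array([0.10118568, 0.7719063 , 0.1375103 ]), 'moment': array([ 0.02939768, -0.01528251,  0.04088562]), 'finger_force': 0.0, 'grip_width': 91.77890184532782}
{'vfov': 51.47193056781946, 'cx': 255.03941582055984, 'cy': 200.07059143748597, 'pose': array([[-5.52893255e-01, -5.38458010e-01,  6.35902524e-01,
         1.13686758e+03],
       [ 8.33211974e-01, -3.49780759e-01,  4.28265369e-01,
         4.86343648e+02],
       [-8.17645125e-03,  7.66626632e-01,  6.42041084e-01,
         9.18413184e+02],
       [ 0.00000000e+00,  0.00000000e+00,  0
[... 902 characters left out ...]
0]]), 'obs': {'time': 0.1, 'joint_positions': array([ 1.13498093e+00,  3.42639177e-01,  1.52493380e+00, -2.48220201e-05,
        1.27539618e+00, -1.45989022e-01]), 'dq': array([ 0.00033568, -0.00085538, -0.00329979, -0.00067246, -0.0001546 ,
        0.00030128]), 'tau': array([ 3.27823000e-03, -4.31999052e+01, -2.44696695e+01,  7.23144226e-02,
        5.26514417e-02, -4.58274690e-05]), 'tool_pos': array([149.86051616, 502.77166557, 226.11736298]), 'tcp_rot': array([-3.14022734e+00, -1.76757239e-04,  2.85177340e+00]), 'contact_force': array([ 0.09878945, -0.08140275,  0.26796086]), 'moment': array([-0.01185866, -0.02928399,  0.02356282]), 'finger_force': 0.0, 'grip_width': 91.95618635468833}}
```

View pics/scene0.png

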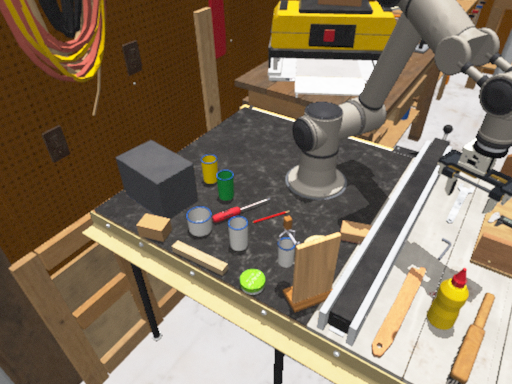

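View pics/side0.png

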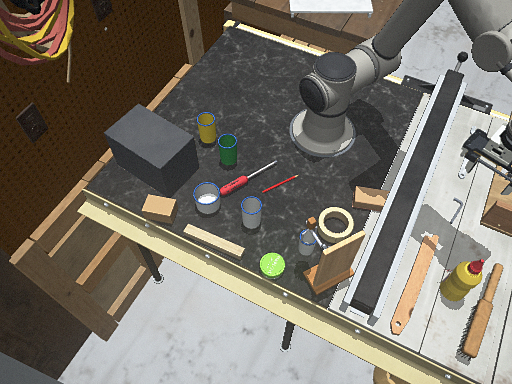

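Run:
```python
import pickle,cv2,numpy as np
a=pickle.load(open('scene.pkl','rb'))['pixels'];b=pickle.load(open('side.pkl','rb'))['pixels']
f=lambda i,x,y,w,h:cv2.resize(i[y:y+h,x:x+w],None,fx=4,fy=4,interpolation=cv2.INTER_CUBIC)
im=np.hstack([f(a,260,200,90,115),f(b,290,195,90,115)])
cv2.imwrite('pics/crop1.png',im[:,:,::-1])
```

```text
(no output)
```

View pics/crop1.png

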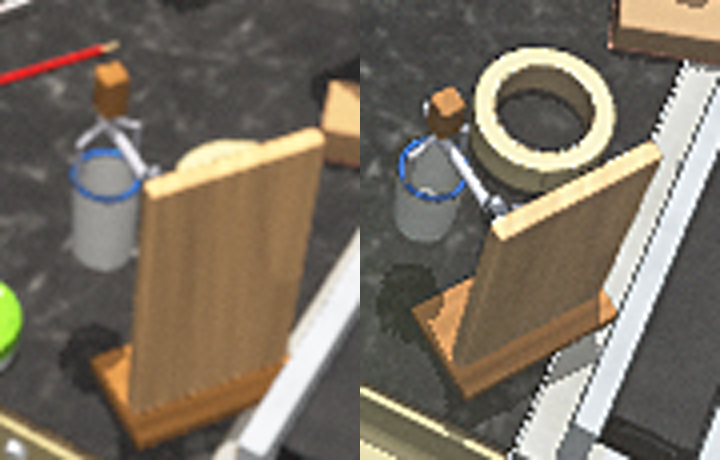

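```bash
cat > h.py <<'E'
import pickle,cv2,numpy as np
C={n:pickle.load(open(n+'.pkl','rb')) for n in('scene','side')}
def ray(c,p,T=None):
    T=c['pose'] if T is None else T
    f=192/np.tan(np.radians(c['vfov']/2))
    d=T[:3,:3]@np.array([(p[0]-c['cx'])/f,-(p[1]-c['cy'])/f,-1]);return T[:3,3],d/np.linalg.norm(d)
def plane(r,z): o,d=r;return o+d*(z-o[2])/d[2]
def tri(rs):
    A=sum(np.eye(3)-np.outer(d,d) for o,d in rs);b=sum((np.eye(3)-np.outer(d,d))@o for o,d in rs)
    p=np.linalg.solve(A,b);return p,[round(float(np.linalg.norm(np.cross(p-o,d))),1) for o,d in rs]
def blobs(c,lo,hi,mina=15):
    m=cv2.inRange(cv2.cvtColor(c['pixels'],cv2.COLOR_RGB2HSV),np.array(lo),np.array(hi))
    m=cv2.morphologyEx(m,cv2.MORPH_CLOSE,np.ones((3,3)))
    cs,_=cv2.findContours(m,cv2.RETR_EXTERNAL,cv2.CHAIN_APPROX_NONE)
    return [(k,cv2.fitEllipse(cv2.convexHull(k))) for k in cs if cv2.contourArea(k)>=mina and len(cv2.convexHull(k))>=5]
E
python3 - <<'E'
from h import *
np.set_printoptions(precision=1,suppress=True)
for n in C:
    for k,e in blobs(C[n],(100,90,60),(125,255,255)):
        r=ray(C[n],e[0]); print(n,np.round(e[0],1),np.round(e[1],1),[plane(r,z)[:2] for z in(62,95)])
T=lambda a,b:tri([ray(C['scene'],(260+a[0]/4-.4,200+a[1]/4-.4)),ray(C['side'],(290+(b[0]-360)/4-.4,195+b[1]/4-.4))])
print('grip',T((111,91),(445,113)))
print('bl',T((147,183),(496,222)),T((149,196),(500,240)))
print('br',T((318,128),(655,143)),T((324,142),(660,156)))
E
```

```text
scene [237.4 222.3] [14.5 20.7] [array([409.2, -71.3]), array([437.3, -49.8])]
scene [198.4 214.2] [17.2 25.9] [array([ 447. , -198.6]), array([ 473.6, -172.2])]
scene [224.6 174.5] [11.2 17.6] [array([ 228.2, -257.8]), array([ 263.2, -229.1])]
scene [402.  121.6] [ 3.8 27.4] [array([-503.2,  157.6]), array([-440. ,  170.2])]
side [251.  204.7] [17.9 20.7] [array([421. , -58.8]), array([438.5, -49.4])]
side [206.1 192.9] [22.6 26.7] [array([ 448. , -198.7]), array([ 464.6, -185.1])]
side [226.9 140.6] [15.1 19.1] [array([ 241.9, -244.3]), array([ 264.5, -229.5])]
side [205.4 118.4] [13.9 18. ] [array([ 192.1, -357. ]), array([ 216.2, -338.9])]
grip (array([489.1, 146.2, 235.3]), [0.5, 0.5])
bl (array([540.5, 201.8, 230.1]), [0.5, 0.5]) (array([551.2, 208.8, 232.5]), [0.3, 0.3])
br (array([447.7, 268. , 234.4]), [0.3, 0.3]) (array([451. , 274. , 228.3]), [0.5, 0.5])
```

Run:
```python
from h import *
np.set_printoptions(precision=1,suppress=True)
t=lambda a,b:tri([ray(C['scene'],a),ray(C['side'],b)])
print(t((196,173),(197,149)),t((118,158),(108,136)),t((148,145),(144,108)))
print(plane(ray(C['side'],(176,192)),0),plane(ray(C['scene'],(163,213)),0))
```

```text
(array([ 370.1, -265.1,  151.2]), [3.1, 3.1]) (array([ 471. , -511. ,  178.1]), [0.6, 0.6]) (array([ 332.3, -497.8,  165.5]), [12.2, 12.2])
[ 459.  -310.9    0. ] [ 459.3 -355.3    0. ]
```

```bash
python3 -m pendant '{"dp":[[-0.027,-0.028,0],[-0.054,-0.056,0],[-0.081,-0.084,0],[-0.109,-0.112,0],[-0.136,-0.14,0],[-0.163,-0.168,0],[-0.19,-0.196,0],[-0.217,-0.223,0]],"rotation":[[0,0,0.117],[0,0,0.235],[0,0,0.352],[0,0,0.47],[0,0,0.587],[0,0,0.705],[0,0,0.822],[0,0,0.94]]}' 0.0918
cat >> h.py <<'E'
from scipy.spatial.transform import Rotation as Ro
def togo(x,y,z,yaw):
    "tool-axes shift (m) and rotvec from measured pose to a tool-down target"
    from plant import get_obs
    o=get_obs();R=Ro.from_euler('xyz',o['tcp_rot']);G=Ro.from_euler('xyz',[np.pi,0,yaw])
    print(round(o['time'],2),o['tool_pos'].round(1),o['tcp_rot'].round(3),'F',o['contact_force'].round(1),'w',round(o['grip_width'],1),'q',o['joint_positions'].round(2))
    print('dp',(R.inv().apply(np.array([x,y,z])-o['tool_pos'])/1000).round(4),'rot',(R.inv()*G).as_rotvec().round(4))
E
python3 -c "
from h import *
togo(438,-49.6,200,.973)"
```

```text
time: 1.15
tool_pos: [294.5, 226.2, 226.7]
tcp_rot: [3.141, -0.0, 1.908]
contact_force: [0.6, 0.5, 0.0]
grip_width: 91.6
finger_force: 0.0
1.15 [294.5 226.2 226.7] [ 3.141 -0.     1.908] F [0.6 0.5 0. ] w 91.6 q [0.45 0.06 1.89 0.   1.19 0.11]
dp [-0.3077  0.0441  0.0267] rot [ 1.00e-04 -1.00e-04  9.35e-01]
```

```bash
python3 -m pendant '{"dp":[[-0.038,0.005,0.003],[-0.077,0.011,0.006],[-0.115,0.016,0.01],[-0.154,0.022,0.013],[-0.192,0.027,0.017],[-0.231,0.033,0.02],[-0.27,0.038,0.023],[-0.308,0.044,0.027]],"rotation":[[0,0,0.117],[0,0,0.235],[0,0,0.352],[0,0,0.47],[0,0,0.587],[0,0,0.705],[0,0,0.82],[0,0,0.935]]}'
cat >> h.py <<'E'
def wrist(name):
    from plant import get_obs,vision
    o=get_obs();c=vision.capture('wrist')
    T=np.eye(4);T[:3,:3]=Ro.from_euler('xyz',o['tcp_rot']).as_matrix();T[:3,3]=o['tool_pos']
    c['pose']=T@c['T_tool_cam'];cv2.imwrite(f'pics/{name}.png',c['pixels'][:,:,::-1]);return c
E
python3 -c "
from h import *
c=wrist('w1')
for k,e in blobs(c,(100,90,60),(125,255,255),40):
    r=ray(c,e[0]);print(np.round(e[0],1),np.round(e[1],1),[plane(r,z)[:2].round(1) for z in (62,95)])
togo(438,-49.6,66,.973)"
```

```text
time: 2.15
tool_pos: [439.1, -49.4, 199.5]
tcp_rot: [-3.141, -0.0, 0.973]
contact_force: [0.5, -0.3, -0.2]
grip_width: 91.8
finger_force: 0.0
[300.8 274.4] [ 8.6 25.4] [array([ 422.4, -173.3]), array([ 428.3, -153.5])]
[252.2 192.9] [59.2 61.3] [array([431.3, -56.3]), array([436.2, -49.5])]
2.2 [441.2 -52.8 199.1] [3.139e+00 1.000e-03 9.670e-01] F [ 2.3 -3.8  0. ] w 91.9 q [-0.29  0.22  1.78 -0.    1.14  0.31]
dp [ 0.0009 -0.0048  0.1331] rot [ 0.0024  0.001  -0.0063]
```

View pics/w1.png

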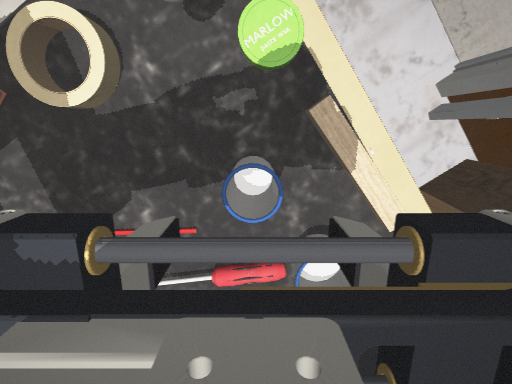

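```bash
python3 -m pendant '{"dp":[[0,0,0],[0,0,0],[0,0,0.03],[0,0,0.06],[0,0,0.075],[0,0,0.075]],"rotation":[[0,0,0],[0,0,0],[0,0,0],[0,0,0],[0,0,0],[0,0,0]]}'
python3 -c "
from h import *
togo(437,-49.6,67,.973)"
```

```text
time: 2.95
tool_pos: [437.7, -47.0, 124.2]
tcp_rot: [-3.139, 0.001, 0.979]
contact_force: [-0.1, -0.2, 0.8]
grip_width: 91.8
finger_force: 0.0
2.95 [437.7 -47.  124.2] [-3.139e+00  1.000e-03  9.790e-01] F [-0.1 -0.2  0.8] w 91.8 q [-0.28  0.31  1.89  0.    0.94  0.31]
dp [-0.0025  0.001   0.0572] rot [-0.0023  0.0006  0.0057]
```

```bash
python3 -m pendant '{"dp":[[-0.001,0,0.015],[-0.001,0,0.035],[-0.001,0,0.05],[-0.001,0,0.057],[-0.001,0,0.057],[-0.001,0,0.057]],"rotation":[[0,0,0],[0,0,0],[0,0,0],[0,0,0],[0,0,0],[0,0,0]]}'
python3 -m pendant '{"dp":[[0,0,0],[0,0,0],[0,0,0],[0,0,0],[0,0,0],[0,0,0],[0,0,0],[0,0,0]],"rotation":[[0,0,0],[0,0,0],[0,0,0],[0,0,0],[0,0,0],[0,0,0],[0,0,0],[0,0,0]]}' 0.04
python3 -c "
from h import *
togo(437,-49.6,67,.973)"
```

```text
time: 3.7
tool_pos: [438.7, -49.0, 68.4]
tcp_rot: [3.14, -0.0, 0.977]
contact_force: [-0.3, 1.4, 0.3]
grip_width: 91.9
finger_force: 0.0
time: 4.7
tool_pos: [438.1, -48.9, 67.7]
tcp_rot: [-3.141, -0.0, 0.977]
contact_force: [-0.3, 0.8, 2.9]
grip_width: 59.7
finger_force: 30.0
4.7 [438.1 -48.9  67.7] [-3.141 -0.     0.977] F [-0.3  0.8  2.9] w 59.7 q [-0.29  0.41  1.95  0.    0.78  0.31]
dp [-0.0012 -0.0005  0.0007] rot [-0.0001 -0.0001  0.0038]
```

```bash
python3 -m pendant '{"dp":[[0,0,-0.02],[0,0,-0.05],[0,0,-0.085],[-0.03,0.023,-0.095],[-0.06,0.046,-0.095],[-0.09,0.069,-0.095],[-0.11,0.085,-0.095],[-0.118,0.091,-0.095]],"rotation":[[0,0,0],[0,0,0],[0,0,0],[0,0,0],[0,0,0],[0,0,0],[0,0,0],[0,0,0]]}'
python3 -m pendant '{"dp":[[0,0,0],[0,0,0],[0,0,0],[0,0,0]],"rotation":[[0,0,0],[0,0,0],[0,0,0],[0,0,0]]}'
python3 -c "
from h import *
c=wrist('w2')
for k,e in blobs(c,(100,90,60),(125,255,255),40):
    r=ray(c,e[0]);print(np.round(e[0],1),np.round(e[1],1),[plane(r,z)[:2].round(1) for z in (62,190)])
togo(447.5,-198.6,100,.973)
from plant import vision
for n in('scene','side'):
    c=vision.capture(n); pickle.dump(c,open(n+'2.pkl','wb'))
    for k,e in blobs(c,(100,90,60),(125,255,255)):
        r=ray(c,e[0]); print(n,np.round(e[0],1),np.round(e[1],1),[plane(r,z)[:2].round(1) for z in(62,190)])
"
```

```text
time: 5.7
tool_pos: [447.4, -198.8, 162.3]
tcp_rot: [-3.141, 0.0, 0.975]
contact_force: [-0.1, 0.0, -1.5]
grip_width: 59.6
finger_force: 30.0
time: 6.2
tool_pos: [447.6, -197.1, 162.8]
tcp_rot: [3.142, -0.0, 0.978]
contact_force: [-0.2, -0.9, -1.5]
grip_width: 59.6
finger_force: 30.0
[300.6 274.9] [12.  30.8] [array([ 437.4, -299.5]), array([ 460.2, -222.4])]
[207.2 275. ] [11.2 32.7] [array([ 355.4, -244.1]), array([ 418.5, -194.3])]
[253.1 244.2] [ 88.4 110.2] [array([ 415.6, -242. ]), array([ 449. , -193.3])]
[253.8 193.9] [78.2 82.3] [array([ 446. , -198.2]), array([ 464.5, -171. ])]
6.25 [ 447.6 -197.2  162.8] [ 3.142 -0.     0.977] F [ 0.3  0.5 -1.4] w 59.6 q [-0.57  0.34  1.72  0.    1.08  0.02]
dp [-0.0012  0.0007  0.0628] rot [ 0.0001 -0.0001  0.0045]
scene [194.7 182.4] [12. 20.] [array([ 323.6, -318.2]), array([ 445.1, -198. ])]
scene [404.  117.9] [ 3.6 17. ] [array([-540.7,  154.4]), array([-290.,  204.])]
scene [411.6  34.9] [ 4.6 11.7] [array([-1679.5,  -156.7]), array([-1258.6,   -60.6])]
scene [437.   19.7] [19.5 31.5] [array([-2111.1,  -104.8]), array([-1625.6,   -16.5])]
side [206.1 192.9] [22.1 26.6] [array([ 448.2, -198.6]), array([ 512.7, -146.2])]
```

View pics/w2.png

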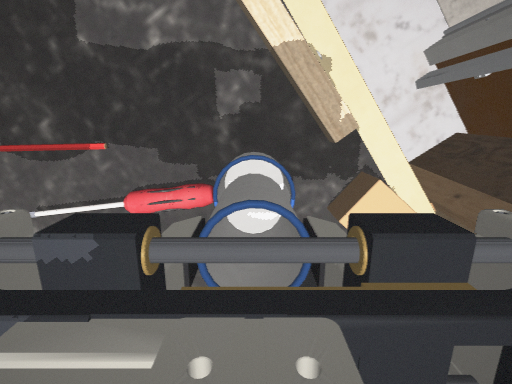

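```bash
python3 -m pendant '{"dp":[[-0.001,0,0.015],[-0.001,0,0.035],[-0.001,0,0.055],[-0.001,0,0.07],[-0.001,0,0.08],[-0.001,0,0.085],[-0.001,0,0.087],[-0.001,0,0.087]],"rotation":[[0,0,0],[0,0,0],[0,0,0],[0,0,0],[0,0,0],[0,0,0],[0,0,0],[0,0,0]]}'
python3 -m pendant '{"dp":[[0,0,0.001],[0,0,0.002],[0,0,0.003],[0,0,0.003]],"rotation":[[0,0,0],[0,0,0],[0,0,0],[0,0,0]]}'
```

```text
time: 7.35
tool_pos: [447.2, -198.6, 76.0]
tcp_rot: [3.141, -0.0, 0.977]
contact_force: [-0.1, 0.0, -1.1]
grip_width: 59.8
finger_force: 30.0
time: 7.85
tool_pos: [446.9, -198.5, 72.7]
tcp_rot: [-3.142, -0.0, 0.977]
contact_force: [0.2, -0.5, -1.7]
grip_width: 59.6
finger_force: 30.0
```

```bash
python3 -m pendant '{"dp":[[0,0,0.001],[0,0,0.001],[0,0,0.002],[0,0,0.002]],"rotation":[[0,0,0],[0,0,0],[0,0,0],[0,0,0]]}'
```

```text
time: 8.35
tool_pos: [447.1, -198.5, 71.6]
tcp_rot: [3.141, -0.0, 0.977]
contact_force: [-2.7, 0.7, 9.5]
grip_width: 59.5
finger_force: 30.0
```

```bash
python3 -m pendant '{"dp":[[0,0,0],[0,0,0],[0,0,0],[0,0,0],[0,0,0],[0,0,0]],"rotation":[[0,0,0],[0,0,0],[0,0,0],[0,0,0],[0,0,0],[0,0,0]]}' 0.0918
python3 -m pendant '{"dp":[[0,0,-0.01],[0,0,-0.04],[0,0,-0.08],[0,0,-0.12],[0,0,-0.16],[0,0,-0.19],[0,0,-0.21],[0,0,-0.21]],"rotation":[[0,0,0],[0,0,0],[0,0,0],[0,0,0],[0,0,0],[0,0,0],[0,0,0],[0,0,0]]}'
python3 -c "
from h import *
c=wrist('w3')
for k,e in blobs(c,(100,90,60),(125,255,255),40):
    r=ray(c,e[0]);print(np.round(e[0],1),np.round(e[1],1),[plane(r,z)[:2].round(1) for z in (62,99)])
from plant import vision
for n in('scene','side'):
    c=vision.capture(n); pickle.dump(c,open(n+'2.pkl','wb'))
    for k,e in blobs(c,(100,90,60),(125,255,255)):
        r=ray(c,e[0]); print(n,np.round(e[0],1),np.round(e[1],1),[plane(r,z)[:2].round(1) for z in(62,99)])
togo(489,146,300,.973)
"
```

```text
time: 9.1
tool_pos: [447.0, -198.5, 70.7]
tcp_rot: [-3.142, -0.0, 0.977]
contact_force: [0.2, -0.4, -1.2]
grip_width: 91.9
finger_force: 0.0
time: 10.1
tool_pos: [447.5, -198.8, 282.6]
tcp_rot: [3.138, -0.0, 0.977]
contact_force: [0.2, -0.5, 0.7]
grip_width: 91.7
finger_force: 0.0
[167.  274.9] [16.7 29.7] [array([ 245.7, -257.6]), array([ 268.8, -246.5])]
[252.5 172.5] [56.8 57.7] [array([ 445.3, -199.2]), array([ 449. , -193.8])]
scene [197.9 210.9] [24.  26.7] [array([ 435.4, -210.3]), array([ 465.7, -180.2])]
scene [224.6 174.5] [11.2 17.6] [array([ 228.2, -257.8]), array([ 267.4, -225.6])]
scene [404.1 117.4] [ 3.8 17.8] [array([-544.9,  153.5]), array([-472.3,  167.8])]
scene [411.6  34.9] [ 4.6 11.7] [array([-1679.5,  -156.7]), array([-1557.8,  -128.9])]
scene [437.   19.7] [19.5 31.5] [array([-2111.1,  -104.8]), array([-1970.8,   -79.3])]
side [205.8 191.1] [26.4 26.7] [array([ 443.1, -203. ]), array([ 461.9, -187.7])]
side [227.2 140.7] [15.  18.5] [array([ 241.8, -243.3]), array([ 267.1, -226.7])]
10.25 [ 446.5 -198.2  279.8] [-3.14  -0.     0.977] F [-0.7  0.2 -0.8] w 91.9 q [-0.57  0.24  1.52  0.    1.38  0.02]
dp [ 0.309  -0.1574 -0.0199] rot [-0.0017 -0.0001  0.0038]
```

View pics/w3.png

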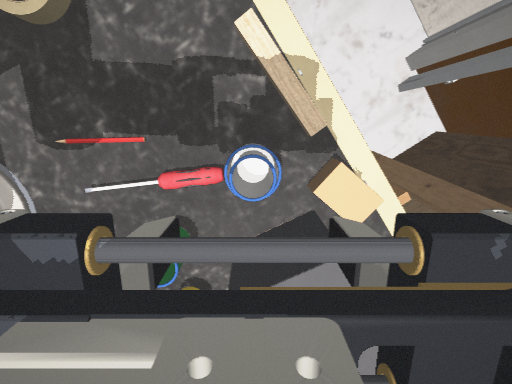

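```bash
python3 -c "
from h import *
W=wrist('w4');c2={n:pickle.load(open(n+'2.pkl','rb')) for n in C};c2['wrist']=W
for n,c in c2.items():
    m=cv2.inRange(cv2.cvtColor(c['pixels'],cv2.COLOR_RGB2HSV),np.array((100,90,60)),np.array((125,255,255)))
    cs,h=cv2.findContours(m,cv2.RETR_CCOMP,cv2.CHAIN_APPROX_NONE)
    for k,hh in zip(cs,h[0]):
        if cv2.contourArea(k)>40 and len(k)>8:
            e=cv2.fitEllipse(cv2.convexHull(k)) ; r=ray(c,e[0])
            p=plane(r,99)
            if np.hypot(*(p[:2]-[447,-198]))<50: print(n,hh[3]>=0,np.round(e[0],1),np.round(e[1],1),p.round(1),plane(r,62).round(1))
from h import togo
togo(489,146,300,.973)
"
```

```text
scene False [197.9 210.9] [24.  26.7] [ 465.7 -180.2   99. ] [ 435.4 -210.3   62. ]
side False [205.8 191.1] [26.4 26.7] [ 461.9 -187.7   99. ] [ 443.1 -203.    62. ]
side True [206.2 193. ] [21.4 25.2] [ 466.9 -183.    99. ] [ 448.2 -198.2   62. ]
side True [205.1 186.1] [16.3 19.1] [ 447.7 -198.5   99. ] [ 428.5 -214.1   62. ]
wrist False [254.4 172.7] [57.1 58. ] [ 449.1 -193.7   99. ] [ 445.5 -199.1   62. ]
wrist True [254.1 177.8] [42.9 43.3] [ 445.3 -199.    99. ] [ 441.2 -204.9   62. ]
wrist True [254.2 171.5] [51.  53.2] [ 449.8 -192.3   99. ] [ 446.2 -197.6   62. ]
10.3 [ 446.5 -198.2  279.7] [-3.14  -0.     0.977] F [-0.4 -0.5  0.2] w 91.5 q [-0.57  0.24  1.52  0.    1.38  0.02]
dp [ 0.309  -0.1575 -0.02  ] rot [-0.0021 -0.      0.0038]
```

```bash
python3 -m pendant '{"dp":[[0.02,-0.01,-0.01],[0.065,-0.033,-0.02],[0.11,-0.056,-0.02],[0.155,-0.079,-0.02],[0.2,-0.102,-0.02],[0.245,-0.125,-0.02],[0.285,-0.146,-0.02],[0.309,-0.157,-0.02]],"rotation":[[0,0,0.002],[0,0,0.004],[0,0,0.004],[0,0,0.004],[0,0,0.004],[0,0,0.004],[0,0,0.004],[0,0,0.004]]}'
python3 -m pendant '{"dp":[[0,0,0],[0,0,0],[0,0,0],[0,0,0],[0,0,0],[0,0,0]],"rotation":[[0,0,0],[0,0,0],[0,0,0],[0,0,0],[0,0,0],[0,0,0]]}'
python3 -c "
from h import *
c=wrist('w5');pickle.dump(c,open('w5.pkl','wb'))
togo(489,146,219,.973)
"
```

```text
time: 11.3
tool_pos: [489.3, 147.5, 299.6]
tcp_rot: [-3.14, 0.001, 0.975]
contact_force: [0.9, -0.1, -0.5]
grip_width: 91.5
finger_force: 0.0
time: 12.05
tool_pos: [489.8, 145.2, 300.8]
tcp_rot: [3.142, -0.0, 0.972]
contact_force: [-0.3, 0.1, -0.1]
grip_width: 91.5
finger_force: 0.0
12.1 [489.8 145.3 300.8] [ 3.142 -0.     0.973] F [ 0.6 -0.6 -0.4] w 92.1 q [0.14 0.27 1.42 0.   1.45 0.74]
dp [ 0.0001 -0.0011  0.0818] rot [ 0.0001 -0.0001 -0.0004]
```

View pics/w5.png

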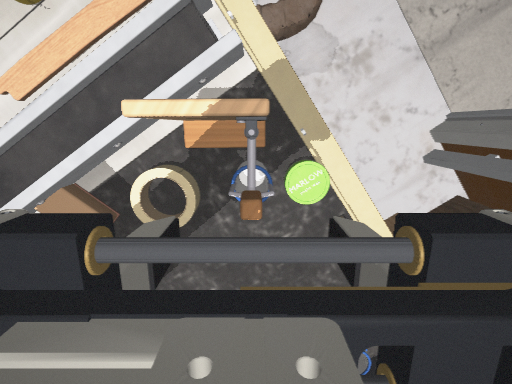

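```bash
python3 -c "
from h import *
c=pickle.load(open('w5.pkl','rb'))
for p in [(252,212),(242,206),(262,206),(252,206),(252,219)]: print(p,plane(ray(c,p),252.5).round(1))
print('hinge',plane(ray(c,(251,128)),210).round(1),'arm mid',plane(ray(c,(252,165)),209).round(1))
for p in [(123,108),(268,108),(123,99),(269,99)]: print(p,plane(ray(c,p),230).round(1))
"
```

```text
(252, 212) [486.3 143.8 252.5]
(242, 206) [482.6 152.4 252.5]
(262, 206) [495.7 143.4 252.5]
(252, 206) [489.1 147.9 252.5]
(252, 219) [483.  138.9 252.5]
hinge [521.9 197.6 210. ] arm mid [503.8 169.7 209. ]
(123, 108) [446.  268.9 230. ]
(268, 108) [542.4 202.9 230. ]
(123, 99) [450.6 274.1 230. ]
(269, 99) [546.8 208.2 230. ]
```

```bash
python3 -m pendant '{"dp":[[0,-0.001,0.01],[0,-0.001,0.03],[0,-0.001,0.05],[0,-0.001,0.067],[0,-0.001,0.077],[0,-0.001,0.082],[0,-0.001,0.082]],"rotation":[[0,0,0],[0,0,0],[0,0,0],[0,0,0],[0,0,0],[0,0,0],[0,0,0]]}'
python3 -m pendant '{"dp":[[0,0,0],[0,0,0],[0,0,0],[0,0,0],[0,0,0],[0,0,0],[0,0,0],[0,0,0]],"rotation":[[0,0,0],[0,0,0],[0,0,0],[0,0,0],[0,0,0],[0,0,0],[0,0,0],[0,0,0]]}' 0.0
python3 -m pendant '{"dp":[[0,0,0],[0,0,0],[0,0,0],[0,0,0]],"rotation":[[0,0,0],[0,0,0],[0,0,0],[0,0,0]]}'
```

```text
time: 12.98
tool_pos: [489.0, 146.0, 218.7]
tcp_rot: [-3.141, -0.0, 0.973]
contact_force: [0.1, 0.0, -0.6]
grip_width: 91.6
finger_force: 0.0
time: 13.98
tool_pos: [488.8, 146.1, 218.7]
tcp_rot: [-3.141, -0.0, 0.973]
contact_force: [-1.2, 1.9, 1.6]
grip_width: 17.7
finger_force: 30.0
time: 14.48
tool_pos: [488.8, 146.1, 218.7]
tcp_rot: [-3.141, -0.0, 0.973]
contact_force: [-1.7, 1.2, 0.4]
grip_width: 17.7
finger_force: 30.0
```

```bash
python3 -m pendant '{"dp":[[0,0,-0.005],[0,0,-0.012],[0,0,-0.02],[0,0,-0.022],[0,0,-0.022],[0,0,-0.022]],"rotation":[[0,0,0],[0,0,0],[0,0,0],[0,0,0],[0,0,0],[0,0,0]]}'
python3 -m pendant '{"dp":[[-0.005,0,0],[-0.015,0,0],[-0.028,0,0],[-0.042,0,0],[-0.056,0,0],[-0.07,0,0],[-0.08,0,0],[-0.08,0,0]],"rotation":[[0,0,0],[0,0,0],[0,0,0],[0,0,0],[0,0,0],[0,0,0],[0,0,0],[0,0,0]]}'
python3 -c "
from h import *
c=wrist('w6')
from plant import vision
o=[]
for n in('scene','side'):
    c=vision.capture(n); pickle.dump(c,open(n+'3.pkl','wb'));o.append(cv2.resize(c['pixels'][150:300,170:370],(400,300),interpolation=cv2.INTER_CUBIC))
cv2.imwrite('pics/s3.png',np.hstack(o)[:,:,::-1])
togo(446.5,-198.6,290,.973)"
```

```text
time: 15.22
tool_pos: [488.8, 146.0, 240.5]
tcp_rot: [-3.141, 0.0, 0.973]
contact_force: [-0.3, 0.2, -1.1]
grip_width: 17.7
finger_force: 30.0
time: 16.23
tool_pos: [443.7, 79.3, 240.9]
tcp_rot: [3.141, -0.0, 0.972]
contact_force: [0.7, 0.5, -0.7]
grip_width: 17.6
finger_force: 30.0
16.38 [444.2  80.  240.8] [ 3.141 -0.     0.973] F [-0.7  0.1 -0.5] w 17.4 q [0.01 0.19 1.69 0.   1.26 0.61]
dp [-0.229   0.1588 -0.0493] rot [ 0.0001 -0.0004 -0.0002]
```

View pics/s3.png

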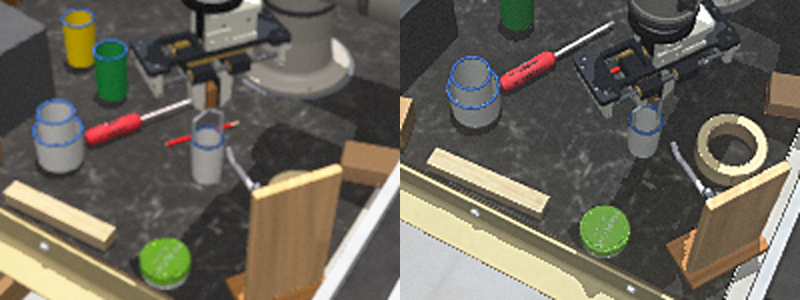

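```bash
python3 -m pendant '{"dp":[[0,0,-0.02],[-0.03,0.021,-0.04],[-0.07,0.049,-0.049],[-0.11,0.077,-0.049],[-0.15,0.104,-0.049],[-0.19,0.132,-0.049],[-0.22,0.153,-0.049],[-0.229,0.159,-0.049]],"rotation":[[0,0,0],[0,0,0],[0,0,0],[0,0,0],[0,0,0],[0,0,0],[0,0,0],[0,0,0]]}'
python3 -m pendant '{"dp":[[0,0,0],[0,0,0],[0,0,0],[0,0,0],[0,0,0],[0,0,0]],"rotation":[[0,0,0],[0,0,0],[0,0,0],[0,0,0],[0,0,0],[0,0,0]]}'
cat > m.py <<'E'
from h import *
from plant import vision
W=wrist('w7');W3={n:vision.capture(n) for n in('scene','side')};W3['wrist']=W
togo(446.5,-198.6,134.5,.973)
import sys
hs=eval(sys.argv[1])
for n,c in W3.items():
    m=cv2.inRange(cv2.cvtColor(c['pixels'],cv2.COLOR_RGB2HSV),np.array((100,90,60)),np.array((125,255,255)))
    cs,h=cv2.findContours(m,cv2.RETR_CCOMP,cv2.CHAIN_APPROX_NONE)
    for k,hh in zip(cs,h[0]):
        if cv2.contourArea(k)>25 and len(k)>8:
            e=cv2.fitEllipse(cv2.convexHull(k)) ; r=ray(c,e[0])
            p=[plane(r,z)[:2].round(1) for z in hs]
            if min(np.hypot(*(q-[447,-198])) for q in p)<25: print(n,hh[3]>=0,np.round(e[0],1),np.round(e[1],1),*p)
im=np.hstack([cv2.resize(W3['scene']['pixels'][125:250,140:250],None,fx=3,fy=3),cv2.resize(W3['side']['pixels'][115:240,150:260],None,fx=3,fy=3)])
cv2.imwrite('pics/m.png',im[:,:,::-1])
E
python3 m.py '(62,99,232)'
```

```text
time: 17.38
tool_pos: [446.5, -200.5, 289.3]
tcp_rot: [-3.141, -0.0, 0.971]
contact_force: [-0.7, 0.5, -1.6]
grip_width: 18.2
finger_force: 30.0
time: 18.12
tool_pos: [446.4, -198.8, 289.7]
tcp_rot: [3.142, -0.0, 0.973]
contact_force: [0.4, -0.6, -0.1]
grip_width: 17.7
finger_force: 30.0
18.27 [ 446.4 -198.9  289.7] [-3.142 -0.     0.973] F [-0.6 -0.7 -1.3] w 17.9 q [-0.58  0.23  1.5   0.    1.41  0.02]
dp [ 3.000e-04 -1.000e-04  1.552e-01] rot [-0.     -0.0001 -0.0003]
scene False [197.9 210.9] [24.  26.7] [ 435.4 -210.4] [ 465.7 -180.3] [574.7 -72.1]
side False [205.9 191.2] [26.4 26.8] [ 443.  -202.7] [ 461.8 -187.4] [ 529.4 -132.4]
side True [206.1 193.1] [21.4 25.3] [ 448.5 -198.4] [ 467.2 -183.2] [ 534.1 -128.7]
wrist False [253.3 184.3] [62.7 83.8] [ 433.9 -214.6] [ 438.5 -207.9] [ 455.3 -183.9]
wrist True [253.6 180. ] [44.1 49.9] [ 437.9 -209.5] [ 442.2 -203.3] [ 457.6 -181.1]
wrist True [253.7 169.9] [49.7 52. ] [ 446.3 -197.4] [ 449.8 -192.4] [ 462.3 -174.3]
```

View pics/m.png

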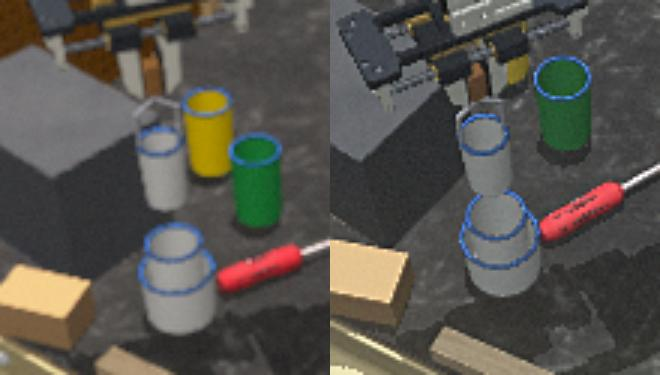

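Run:
```python
from h import *
T=lambda a,b:tri([ray(C['scene'],(140+a[0]/3-.33,125+a[1]/3-.33)),ray(C['side'],(150+(b[0]-330)/3-.33,115+b[1]/3-.33))])
im=cv2.cvtColor(cv2.imread('pics/m.png'),cv2.COLOR_BGR2HSV);m=cv2.inRange(im,np.array((100,70,60)),np.array((128,255,255)))
E=lambda x,y,w,h:(lambda pts:cv2.fitEllipse(cv2.convexHull((pts[:,::-1]+[x,y]).astype(np.int32))))(np.argwhere(m[y:y+h,x:x+w]))
s=[E(130,118,58,48),E(450,105,65,55)]
print(s)
print('small',T(s[0][0],s[1][0]),[plane(ray(C['scene'],(140+s[0][0][0]/3-.33,125+s[0][0][1]/3-.33)),232),plane(ray(C['side'],(150+(s[1][0][0]-330)/3-.33,115+s[1][0][1]/3-.33)),232)])
print('medium',T((174,243),(497,214)))
```

```text
[((158.44680786132812, 140.7347869873047), (31.244606018066406, 49.24878692626953), 85.8192138671875), ((482.384521484375, 133.90419006347656), (43.45207595825195, 53.06694030761719), 84.57166290283203)]
small (array([ 447.79867784, -198.91614169,  231.1362294 ]), [0.2, 0.2]) [array([ 448.50904542, -197.97868924,  232.        ]), array([ 448.45505125, -198.58956666,  232.        ])]
medium (array([ 445.66470017, -198.72514579,   97.07075557]), [0.4, 0.4])
```

```bash
python3 -m pendant '{"dp":[[-0.0005,-0.0005,0.01],[-0.0005,-0.0005,0.025],[-0.0005,-0.0005,0.04],[-0.0005,-0.0005,0.05],[-0.0005,-0.0005,0.055],[-0.0005,-0.0005,0.055],[-0.0005,-0.0005,0.055]],"rotation":[[0,0,0],[0,0,0],[0,0,0],[0,0,0],[0,0,0],[0,0,0],[0,0,0]]}'
python3 -m pendant '{"dp":[[0,0,0.002],[0,0,0.004],[0,0,0.006],[0,0,0.008],[0,0,0.01],[0,0,0.012],[0,0,0.014],[0,0,0.014]],"rotation":[[0,0,0],[0,0,0],[0,0,0],[0,0,0],[0,0,0],[0,0,0],[0,0,0],[0,0,0]]}'
python3 m.py '(99,164)'
```

```text
time: 19.15
tool_pos: [446.0, -199.2, 235.1]
tcp_rot: [3.141, -0.0, 0.973]
contact_force: [-0.1, 1.2, -1.6]
grip_width: 17.6
finger_force: 30.0
time: 20.15
tool_pos: [445.7, -199.0, 220.5]
tcp_rot: [-3.141, -0.0, 0.973]
contact_force: [0.5, -0.8, -0.7]
grip_width: 18.1
finger_force: 30.0
20.3 [ 445.8 -199.   220.8] [ 3.141 -0.     0.973] F [-0.5 -0.1 -0.5] w 17.8 q [-0.58  0.28  1.63  0.    1.23  0.02]
dp [0.0008 0.0004 0.0863] rot [ 0.0001 -0.0001 -0.0002]
side False [206.  191.7] [25. 27.] [ 463.2 -186.1] [ 496.1 -159.3]
wrist False [254.2 182.3] [68.7 71.5] [ 448.4 -194.3] [ 456.2 -182.9]
wrist True [254.2 185.8] [46.6 51.3] [ 446.4 -197.4] [ 454.7 -185.3]
wrist True [254.3 179. ] [59.2 62.7] [ 450.6 -191.5] [ 457.9 -180.7]
```

View pics/m.png

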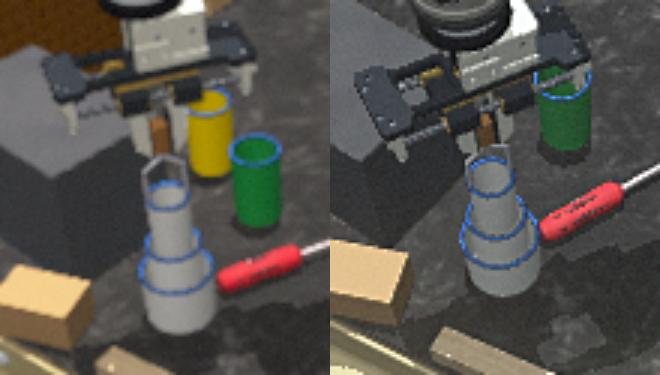

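```bash
python3 -m pendant '{"dp":[[0,0,0.003],[0,0,0.007],[0,0,0.012],[0,0,0.017],[0,0,0.022],[0,0,0.027],[0,0,0.03],[0,0,0.03]],"rotation":[[0,0,0],[0,0,0],[0,0,0],[0,0,0],[0,0,0],[0,0,0],[0,0,0],[0,0,0]]}'
python3 -m pendant '{"dp":[[0,0,0.003],[0,0,0.007],[0,0,0.012],[0,0,0.017],[0,0,0.022],[0,0,0.027],[0,0,0.03],[0,0,0.03]],"rotation":[[0,0,0],[0,0,0],[0,0,0],[0,0,0],[0,0,0],[0,0,0],[0,0,0],[0,0,0]]}'
```

```text
time: 21.3
tool_pos: [445.6, -199.0, 190.5]
tcp_rot: [-3.141, -0.0, 0.973]
contact_force: [-0.4, 0.6, -1.6]
grip_width: 17.9
finger_force: 30.0
time: 22.3
tool_pos: [445.6, -199.0, 160.4]
tcp_rot: [-3.141, -0.0, 0.973]
contact_force: [0.7, 0.1, -0.8]
grip_width: 17.8
finger_force: 30.0
```

```bash
python3 -m pendant '{"dp":[[0,0,0.002],[0,0,0.005],[0,0,0.008],[0,0,0.011],[0,0,0.014],[0,0,0.016],[0,0,0.018],[0,0,0.018]],"rotation":[[0,0,0],[0,0,0],[0,0,0],[0,0,0],[0,0,0],[0,0,0],[0,0,0],[0,0,0]]}'
python3 -m pendant '{"dp":[[0,0,0.001],[0,0,0.002],[0,0,0.003],[0,0,0.003]],"rotation":[[0,0,0],[0,0,0],[0,0,0],[0,0,0]]}'
```

```text
time: 23.3
tool_pos: [445.7, -199.0, 142.6]
tcp_rot: [-3.141, -0.0, 0.973]
contact_force: [-0.4, 0.3, -1.0]
grip_width: 17.9
finger_force: 30.0
time: 23.8
tool_pos: [445.7, -199.0, 139.7]
tcp_rot: [-3.142, -0.0, 0.973]
contact_force: [-1.2, 0.6, -0.6]
grip_width: 17.7
finger_force: 30.0
```

```bash
python3 -m pendant '{"dp":[[0,0,0.001],[0,0,0.001],[0,0,0.002],[0,0,0.002]],"rotation":[[0,0,0],[0,0,0],[0,0,0],[0,0,0]]}'
```

```text
time: 24.3
tool_pos: [446.0, -199.1, 139.5]
tcp_rot: [3.14, -0.0, 0.973]
contact_force: [-3.2, 1.8, 15.7]
grip_width: 17.5
finger_force: 30.0
```

```bash
python3 -m pendant '{"dp":[[0,0,-0.001],[0,0,-0.001],[0,0,-0.001],[0,0,-0.001],[0,0,-0.001],[0,0,-0.001]],"rotation":[[0,0,0],[0,0,0],[0,0,0],[0,0,0],[0,0,0],[0,0,0]]}' 0.0918
python3 -m pendant '{"dp":[[0,0,-0.01],[0,0,-0.03],[0,0,-0.06],[0,0,-0.09],[0,0,-0.12],[0,0,-0.14],[0,0,-0.15],[0,0,-0.15]],"rotation":[[0,0,0],[0,0,0],[0,0,0],[0,0,0],[0,0,0],[0,0,0],[0,0,0],[0,0,0]]}' 0.0918
python3 m.py '(62,80,99)'
```

```text
time: 25.05
tool_pos: [445.7, -199.0, 138.6]
tcp_rot: [-3.142, -0.0, 0.973]
contact_force: [0.5, -0.2, -0.3]
grip_width: 73.5
finger_force: 0.0
time: 26.05
tool_pos: [445.8, -199.1, 289.2]
tcp_rot: [3.14, -0.0, 0.973]
contact_force: [-0.2, -1.2, -0.2]
grip_width: 91.9
finger_force: 0.0
26.2 [ 445.4 -198.8  287.8] [-3.14  -0.     0.973] F [-0.4 -1.  -0.1] w 91.8 q [-0.58  0.23  1.51  0.    1.4   0.02]
dp [0.0008 0.0011 0.1533] rot [-0.0018 -0.0001 -0.0002]
side False [205.7 191.3] [26.  26.9] [ 443.6 -202.8] [ 452.7 -195.3] [ 462.4 -187.5]
side True [206.2 193. ] [21.4 25.2] [ 448.2 -198.2] [ 457.3 -190.8] [ 466.9 -183. ]
wrist False [253.4 172.8] [30.9 33.2] [ 443.3 -201. ] [ 445.1 -198.4] [ 447.  -195.6]
wrist False [253.9 170.8] [55.7 56.9] [ 445.4 -199. ] [ 447.1 -196.5] [ 448.9 -193.8]
wrist True [253.8 170. ] [50.8 52.1] [ 446. -198.] [ 447.7 -195.5] [ 449.4 -192.9]
```

View pics/m.png

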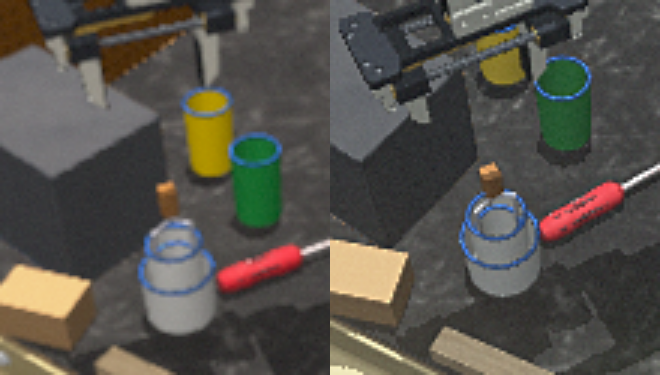

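```bash
python3 -m pendant '{"dp":[[0.02,-0.007,-0.005],[0.065,-0.023,-0.01],[0.11,-0.039,-0.01],[0.155,-0.055,-0.01],[0.2,-0.071,-0.01],[0.245,-0.087,-0.01],[0.29,-0.103,-0.01],[0.321,-0.113,-0.01]],"rotation":[[0,0,0],[0,0,0],[0,0,0],[0,0,0],[0,0,0],[0,0,0],[0,0,0],[0,0,0]]}' 0.0
python3 -m pendant '{"dp":[[0,0,0],[0,0,0],[0,0,0],[0,0,0]],"rotation":[[0,0,0],[0,0,0],[0,0,0],[0,0,0]]}'
cat >> h.py <<'E'
def uv():
    from plant import get_obs
    o=get_obs();d=o['tool_pos'][:2]-[522.7,197]
    print('u,v,z',(d@[-.828,.561]).round(1),(d@[-.561,-.828]).round(1),o['tool_pos'][2].round(1),'Fu,Fv',(o['contact_force'][:2]@[-.828,.561]).round(1),(o['contact_force'][:2]@[-.561,-.828]).round(1))
E
python3 - <<'E'
from h import *
uv()
# arm angle from a fresh wrist view: steel bar direction between hinge and tip
c=wrist('w9');pickle.dump(c,open('w9.pkl','wb'))
E
```

```text
time: 27.2
tool_pos: [532.9, 131.9, 297.6]
tcp_rot: [-3.14, 0.001, 0.974]
contact_force: [0.1, 0.6, 0.2]
grip_width: 16.3
finger_force: 0.0
time: 27.7
tool_pos: [533.0, 129.0, 298.9]
tcp_rot: [3.141, -0.0, 0.971]
contact_force: [0.2, 0.7, 0.8]
grip_width: 0.3
finger_force: 0.0
u,v,z -46.7 50.5 298.9 Fu,Fv 0.3 -0.7
```

```bash
python3 -m pendant '{"dp":[[0,0,0.01],[0,0,0.03],[0,0,0.055],[0,0,0.08],[0,0,0.1],[0,0,0.108],[0,0,0.108],[0,0,0.108]],"rotation":[[0,0,0],[0,0,0],[0,0,0],[0,0,0],[0,0,0],[0,0,0],[0,0,0],[0,0,0]]}'
python3 -c "
from h import *
uv()"
```

```text
time: 28.75
tool_pos: [533.5, 129.9, 191.5]
tcp_rot: [3.14, -0.001, 0.973]
contact_force: [-0.3, -0.7, 1.0]
grip_width: 0.5
finger_force: 0.0
u,v,z -46.6 49.5 191.5 Fu,Fv -0.1 0.8
```

```bash
python3 -m pendant '{"dp":[[0,-0.008,0],[0,-0.016,0],[0,-0.023,0],[-0.001,-0.028,0],[-0.003,-0.033,0],[-0.005,-0.038,0],[-0.006,-0.042,0],[-0.006,-0.047,0]],"rotation":[[0,0,0],[0,0,0],[0,0,0],[0,0,0],[0,0,0],[0,0,0],[0,0,0],[0,0,0]]}'
python3 -m pendant '{"dp":[[0.0005,-0.005,0],[0.001,-0.01,0],[0.003,-0.017,0],[0.006,-0.022,0],[0.01,-0.028,0],[0.014,-0.033,0],[0.018,-0.037,0],[0.018,-0.037,0]],"rotation":[[0,0,0],[0,0,0],[0,0,0],[0,0,0],[0,0,0],[0,0,0],[0,0,0],[0,0,0]]}'
python3 -c "
from h import *
uv()"
```

```text
time: 29.75
tool_pos: [490.6, 151.3, 190.7]
tcp_rot: [3.142, 0.0, 0.973]
contact_force: [1.5, -1.7, 0.3]
grip_width: 0.4
finger_force: 0.6
time: 30.75
tool_pos: [470.2, 187.6, 190.7]
tcp_rot: [-3.141, -0.0, 0.973]
contact_force: [-0.4, -0.5, 0.4]
grip_width: 0.3
finger_force: 0.0
u,v,z 38.2 37.2 190.7 Fu,Fv 0.0 0.6
```

```bash
python3 -m pendant '{"dp":[[0.003,-0.003,0],[0.006,-0.006,0],[0.009,-0.008,0],[0.012,-0.01,0],[0.015,-0.012,0],[0.018,-0.012,0],[0.02,-0.012,0],[0.02,-0.012,0]],"rotation":[[0,0,0],[0,0,0],[0,0,0],[0,0,0],[0,0,0],[0,0,0],[0,0,0],[0,0,0]]}'
python3 -c "
from h import *
uv()"
python3 -m pendant '{"dp":[[0.001,0,0],[0.002,0,0],[0.002,0,0],[0.002,0,0]],"rotation":[[0,0,0],[0,0,0],[0,0,0],[0,0,0]]}'
python3 -c "
from h import *
uv()"
```

```text
time: 31.75
tool_pos: [471.2, 210.1, 190.6]
tcp_rot: [-3.141, 0.001, 0.973]
contact_force: [-3.3, -2.5, 1.6]
grip_width: 0.2
finger_force: 2.0
u,v,z 50.0 18.0 190.6 Fu,Fv 1.4 3.9
time: 32.25
tool_pos: [471.3, 210.3, 190.5]
tcp_rot: [-3.14, 0.005, 0.973]
contact_force: [-7.1, -8.8, 4.8]
grip_width: 0.6
finger_force: 5.7
u,v,z 50.0 17.8 190.5 Fu,Fv 1.0 11.3
```

```bash
python3 -m pendant '{"dp":[[-0.003,0,0],[-0.012,0,0],[-0.03,0,0],[-0.05,0,0],[-0.06,0,-0.02],[-0.06,0,-0.06],[-0.06,0,-0.1],[-0.06,0,-0.11]],"rotation":[[0,0,0],[0,0,0],[0,0,0],[0,0,0],[0,0,0],[0,0,0],[0,0,0],[0,0,0]]}'
python3 -m pendant '{"dp":[[0,0,0],[0,0,0],[0,0,0],[0,0,0]],"rotation":[[0,0,0],[0,0,0],[0,0,0],[0,0,0]]}'
python3 - <<'E'
from h import *
uv()
c=wrist('w10');pickle.dump(c,open('w10.pkl','wb'))
f=192/np.tan(np.radians(c['vfov']/2));Ti=np.linalg.inv(c['pose'])
def px(u,v,z):
    w=np.array([522.7,197])+u*np.array([-.828,.561])+v*np.array([-.561,-.828]);p=Ti@[*w,z,1]
    return c['cx']+f*p[0]/-p[2],c['cy']-f*p[1]/-p[2]
hsv=cv2.cvtColor(c['pixels'],cv2.COLOR_RGB2HSV)
for v in range(-24,40,3):
    r=[]
    for u in range(-20,100,6):
        x,y=map(round,px(u,v,208)); s=hsv[y,x] if 0<=x<512 and 0<=y<384 else (0,0,0)
        r.append('W' if s[1]>70 and s[2]>70 else '#' if s[2]>95 and s[1]<60 else '+' if s[2]>75 else '.')
    print(f'{v:4d}',''.join(r))
E
```

```text
time: 33.25
tool_pos: [440.1, 162.6, 303.3]
tcp_rot: [3.138, -0.004, 0.973]
contact_force: [0.7, 0.1, 0.6]
grip_width: 0.4
finger_force: 0.0
time: 33.75
tool_pos: [438.9, 162.4, 300.0]
tcp_rot: [-3.141, 0.001, 0.973]
contact_force: [0.6, -0.7, -0.4]
grip_width: 0.6
finger_force: 0.0
u,v,z 50.0 75.6 300.0 Fu,Fv -0.8 0.2
 -24 #WWWWWWWWWWWWWWW+###
 -21 WWWWWWWWWWWWWWWWW###
 -18 +WWWWWWWWWWWWWWWW###
 -15 +WWWWWWWWWWWWWWWW###
 -12 #WWWWWWWWWWWWWWWWWWW
  -9 #+++++WWWWWWWWWWWWWW
  -6 #++#.#.WWWWWWWWWWWW#
  -3 #W+#.WWWWWWWWWWWWW##
   0 #+.#+############W##
   3 #+.#.###############
   6 #+.#.############W+#
   9 #..+..WWWWWWWWWWWW++
  12 +.....WWWWWWWWWWWW++
  15 +.....WWWWWWWWWWWW.+
  18 ......WWWWWWWWWWWW.+
  21 ......WWWWWWWWWWWW.+
  24 ....................
  27 ....................
  30 ............+++.....
  33 ..+++...+..+++#.....
  36 W.++++...+++++......
  39 W#+.+++..++#++......
```

```bash
python3 -c "
from plant import workorder
print(workorder.close_job())"
```

```text
the job is handed in; nothing more can be done
None
```

The job is handed in at about 34 s: the medium cup stands in the large one and the small cup in the medium, each felt to touch bottom before release, and the hook arm is pushed to its end stop, flat along the board; note that I viewed 11 pictures, one over the limit of 10.

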